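Let the probe head down onto the flight controller board

ROBOT

A 6-joint arm with a two-finger parallel gripper is mounted at the origin on the work surface. World frame = base frame: x ahead of the robot, y to its left, z up, the work surface at z = 0. Lengths are in m, angles in rad, forces in N, time in s.
With the tool pointing down it reaches from about 0.275 to 0.85 m from the base axis. Payload 19 kg.
Tool frame: the origin (TCP) lies at the very end of the fingers, on their centre line; the grasp point (between the pads) lies 19 mm behind it (env.tcp_to_grasp is the distance from the TCP to the grasp point, in m); z points along the fingers, y is the line along which they close (so a half turn about z gives the same grasp; the last joint's range is limited). The gripper opens to 85 mm and grips with 20 to 120 N. Pads are 22 mm wide; open, the fingers measure 114 mm over their backs; the gripper's body (76 mm by 85 mm) begins 54 mm behind the grasp point. The pads swing forward as they close: fully open they stand 13 mm farther back than shut.
Start: joints at [1.204, 0.15, 1.437, -0, 1.554, -0.134], TCP at [0.133, 0.559, 0.231] pointing down, gripper open.
Joint ranges: [-2.8, 2.8], [-0.68, 2.1], [0.12, 2.68], [-1.39, 4.53], [0.16, 2.79], [-2.81, 2.81]. Speed limits (rad/s): [1.89, 1.89, 2.22, 3.01, 3.01, 3.01].

INTERFACE

Orientations are given as a rotation vector (axis times angle).
In Python, from rig import env gives the robot as it stands.
- The arm moves only by the shell command python3 -m pendant 'ROWS' [OPENING] [FORCE]. ROWS is JSON, a list of rows, each a list of 2 entries, a list of its own where there are three numbers: the shift along the tool's x, y, z in units of 0.25 m (1.0 is 0.25 m), then the turn about the tool's z in units of pi/2 rad (1.0 is pi/2 rad). A call has exactly 10 rows; each row shifts and turns the commanded pose from where the row before left it, along the tool's axes as they then stand; what a row does not reach is not made up. A row lasts 1/10 s, in which the tool goes at most 50 mm and 8.59 degrees, less where a joint would pass 70% of its speed; a pose out of reach is approached as far as the arm can. A call with a number of a shift or a turn outside -1 to 1 is refused whole. A call with a gripper value outside its range is refused whole. OPENING is the opening, from -1 (shut) to 1 (fully open), set as the call begins (- or left out, the last holds). The fingers move at their own pace and stop on an object; FORCE is the grip in N (left out, the last holds). Time passes only in rows, so rows that do not move let the fingers close, or fill a call up. It gives the time, the measured TCP pose, the force, the opening and the grip force at its end, in the units of the state.
- env.get_state(): the state, without advancing time (a new reading comes with each control period).
- env.grab_frame(name): name is "scene" or "top" or "wrist"; returns a dict with "img" (400x640x3 uint8, blue, green, red), "intrinsics" (3x3 intrinsics, pixels), "dist_coeffs" ([k1, k2, p1, p2, k3] as OpenCV has them; the pictures are not rectified), "rvec" (rotation vector, rad) and "tvec" (3), from world to camera coordinates, as OpenCV has them; the wrist camera has in their place "mount" (4x4, takes a point from camera to tool coordinates, whose origin is the TCP and whose axes are the flange's). Camera axes: x right, y down, z forward; pixel columns grow to the right and rows downward; lengths in m; the calibration is good to about 2 mm. A picture is of the moment at which its call begins: read the wrist's pose just before it. There is no depth.
- env.hand_in(): hands the job in; it is judged then, once.
The state is a dict: "time": time; "joints": joint angles; "joint_velocities": joint speeds; "joint_torque": joint torques, N m; "position": TCP position; "tool_rot": TCP orientation; "wrist_force": force on the tool from outside, world axes, zero at the start; "torque": the same for the moment, N m; "width": finger opening in m; "grasp_force": force on a finger pad.
Only numpy, scipy, OpenCV 4.12 (cv2) and the standard library are available. Lean on these libraries where they do the work, as an engineer would, in place of code of your own. Each camera call takes 0.05 s, during which the arm holds its last target. There are 200 camera calls.

TASK

On the test jig that holds the green circuit board, lift the winch pawl by pressing its round orange button down, and keep it lifted while the weight of the raised probe head turns the crank back and the head sinks slowly, by itself, all the way down to the board. Then let the button go so that the pawl drops back into the ratchet. Leave the head of the other jig, the one with the white tile, wound up.

Things in the scene. Friction and masses are not known exactly. Their poses are not given: they have to be found in the camera images.
- board_button (a point): Centre of the top face of the orange button (36 mm across, level, 122 mm above the bench) on the pawl's tail, jig with the green board; the point moves with it. Two alike grey jigs (110 x 250 mm, all below 145 mm), places may be swapped; button at one end, steel head over board or tile at the other, 185 mm apart. Pressed straight down: 18 mm to its stop, pawl clear from about 9 mm, hold at 16 mm.
- board_pawl (a joint): Angle of that pawl, rad: 0 lying in the ratchet, button up; grows as the button is pressed; clear of the teeth above about 0.15, stop at 0.30. Its pin lies 60 mm from the button's centre towards the head, 24 mm below the button's face. A spring (about 2 N at the button at first, 4 N at the stop) lifts the button again when let go.
- board_head (a joint): How far the probe head (steel, 44 mm square) over the green board (84 mm square) has sunk, m: 0 wound up, 0.0515 all the way down on the board. With the pawl held clear it sinks by its own weight at about 8 to 13 mm/s, slowed by a damper, so in 4 to 7 s, turning the crank back; if the pawl is let in early it stops within a tooth (6 mm).
- tile_head (a joint): The same for the head of the other jig, over the white ceramic tile (84 mm square), m: 0 wound up, which it must stay.

How it is judged:
On the way, in this order (a step that is already met when the one before it is completed fails the run):
1. the pawl of the green board's jig is lifted clear while its head is still well up (value of joint board_pawl above 0.12 rad and value of joint board_head below 0.04 m), for 0.2 s.
2. the head has sunk all the way down to the board (value of joint board_head above 0.048 m), for 0.2 s.
At the end, for the whole second after the job is handed in: The head over the green board is all the way down (within 3.5 mm of its lowest place), its pawl has dropped back into the ratchet (below 0.06 rad), and the head over the white tile is still wound up (sunk less than 4 mm) (value of joint board_head above 0.048 m and value of joint board_pawl below 0.06 rad and value of joint tile_head below 0.004 m); the robot touches nothing.
It fails at once if the head over the green board is forced down or drops faster than 30 mm/s (velocity of joint board_head above 0.03 m/s).
It fails at once if the head over the white tile is let down by 4 mm or more (value of joint tile_head above 0.004 m).
It also fails if it takes over 40 s, if anything falls off the work surface, if the arm or the gripper's body presses on something with over 40 N, if the wrist force passes 120 N, or if a joint passes its speed limit or range.

## Working session

There is one attempt and no reset: what is moved stays moved. The work goes in short steps, Python scripts to look and compute and a shell command to move; the robot and the scene stay as the last step left them, time stands still between calls to the robot, and variables do not carry over. Pictures are saved under pics/ and viewed, at most 10 in all, crops included, and the job is handed in when it is done.

```bash
mkdir -p pics; cat > h.py <<'E'
import numpy as np, cv2
from rig import env
def ray(f,px):
    K=np.array(f["intrinsics"]);d=np.array(f["dist_coeffs"])
    n=cv2.undistortPoints(np.array([[px]],float),K,d)[0,0]
    R=cv2.Rodrigues(np.array(f["rvec"],float))[0];t=np.array(f["tvec"],float).ravel()
    return -R.T@t, R.T@np.array([n[0],n[1],1.])
def onz(f,px,z):
    o,v=ray(f,px); return o+v*(z-o[2])/v[2]
def blobs(img,lo,hi,amin=40):
    m=cv2.inRange(cv2.cvtColor(img,cv2.COLOR_BGR2HSV),lo,hi)
    n,l,s,c=cv2.connectedComponentsWithStats(m)
    return [(s[i,4],s[i,:4].tolist(),c[i]) for i in range(1,n) if s[i,4]>=amin]
E
python3 - <<'E'
from h import *
for nm in("top","scene"):
    f=env.grab_frame(nm);cv2.imwrite(f"pics/{nm}1.png",f["img"])
    for k,lo,hi,z in(("orange",(5,130,100),(22,255,255),.122),("green",(40,80,40),(90,255,255),.03)):
        for a,b,c in blobs(f["img"],lo,hi):print(nm,k,a,b,c.round(1),onz(f,c,z).round(4))
s=env.get_state();print(s["time"],s["position"],s["tool_rot"],s["width"])
E
```

```text
top orange 87 [388, 37, 6, 22] [390.6  47.4] [ 0.8842 -0.1048  0.122 ]
top orange 271 [140, 41, 27, 40] [151.5  55.7] [0.8723 0.4862 0.122 ]
top orange 40 [163, 41, 13, 22] [169.4  51.7] [0.8813 0.4401 0.122 ]
top orange 48 [519, 40, 9, 22] [522.1  50.1] [ 0.8831 -0.4281  0.122 ]
top orange 130 [543, 41, 25, 58] [558.5  70.9] [ 0.8325 -0.5172  0.122 ]
top orange 45 [88, 73, 15, 24] [94.3 83. ] [0.8061 0.6341 0.122 ]
top orange 385 [61, 119, 58, 54] [ 93.4 145.2] [0.6465 0.624  0.122 ]
top orange 53 [286, 119, 8, 12] [289.2 124.2] [0.6936 0.1372 0.122 ]
top orange 53 [219, 209, 13, 17] [223.6 217.6] [0.4715 0.2884 0.122 ]
top orange 819 [564, 227, 76, 82] [604.1 265.9] [ 0.3613 -0.6083  0.122 ]
top orange 455 [570, 233, 23, 62] [578.  262.9] [ 0.3691 -0.5423  0.122 ]
top orange 63 [52, 273, 3, 44] [ 53.2 292.7] [0.2829 0.7142 0.122 ]
top orange 82 [52, 318, 2, 47] [ 52.5 340.3] [0.1664 0.7145 0.122 ]
top green 179 [146, 47, 18, 17] [154.7  55.1] [0.9157 0.5221 0.03  ]
top green 256 [592, 138, 13, 29] [597.5 152.6] [ 0.6493 -0.6658  0.03  ]
top green 221 [456, 207, 34, 15] [468.7 213.9
[... 397 characters left out ...]
]
scene orange 103 [102, 189, 19, 28] [111.9 203.6] [ 0.7968 -0.2955  0.122 ]
scene orange 43 [22, 221, 35, 13] [ 39.5 227.2] [ 0.933  -0.3836  0.122 ]
scene orange 87 [410, 228, 19, 18] [419.9 237.3] [0.4734 0.2836 0.122 ]
scene orange 59 [91, 270, 36, 50] [104.8 295.5] [ 0.9388 -0.1434  0.122 ]
scene orange 41 [289, 306, 14, 11] [295.9 310.3] [0.7385 0.1708 0.122 ]
scene green 265 [78, 92, 24, 25] [ 89.5 104.3] [ 0.6148 -0.7051  0.03  ]
scene green 178 [206, 116, 19, 24] [217.6 126.6] [ 0.4567 -0.3275  0.03  ]
scene green 83 [206, 132, 14, 16] [212.9 140.2] [ 0.4985 -0.3044  0.03  ]
0.1 [0.13258942 0.55928474 0.23076813] [-3.64845773e-01 -3.12007337e+00  1.63053463e-03] 0.08548578850440357
```

View pics/top1.png

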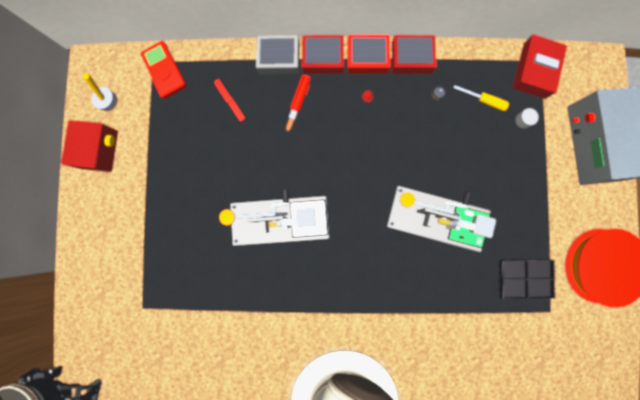

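View pics/scene1.png

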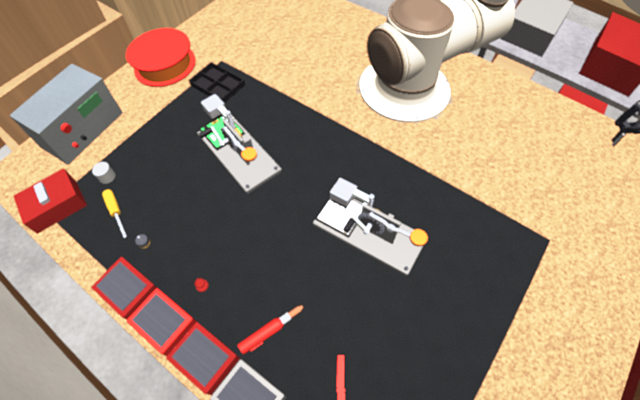

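The green-board jig is the right one in the top view: its button is near (407,200) in top and (249,154) in scene. The tile jig's button is at (227,217) in top and (420,237) in scene.

```bash
python3 - <<'E'
from h import *
R={}
for nm,w in(("top",[(407,200),(227,217)]),("scene",[(249,154),(420,237)])):
    f=env.grab_frame(nm)
    for i,p in enumerate(w):
        B=[b for b in blobs(f["img"],(12,150,120),(30,255,255)) if np.hypot(*(b[2]-p))<12]
        b=max(B,key=lambda b:b[0]);x,y,ww,hh=b[1]
        print(nm,i,b[0],b[1],b[2].round(1),onz(f,b[2],.122).round(4));R[nm,i]=ray(f,b[2])
    if nm=="top":
        for p in [(487,227)]: print("head",onz(f,p,.12).round(3))
for i in(0,1):
    (o1,v1),(o2,v2)=R["top",i],R["scene",i]
    s=np.linalg.lstsq(np.c_[v1,-v2],o2-o1,rcond=None)[0]
    a,b=o1+s[0]*v1,o2+s[1]*v2;print(i,((a+b)/2).round(4),np.linalg.norm(a-b).round(4))
s=env.get_state();Rt=cv2.Rodrigues(s["tool_rot"])[0];print(Rt.round(3))
E
```

```text
top 0 146 [401, 193, 14, 14] [407.1 199.2] [ 0.5168 -0.1386  0.122 ]
top 1 202 [219, 209, 15, 17] [225.9 217. ] [0.473 0.283 0.122]
head [ 0.453 -0.325  0.12 ]
scene 0 149 [241, 147, 15, 14] [248.3 153.5] [ 0.5192 -0.1391  0.122 ]
scene 1 225 [410, 229, 18, 16] [418.8 236.7] [0.4738 0.2811 0.122 ]
0 [ 0.5176 -0.1397  0.1197] 0.0018
1 [0.4735 0.2819 0.1225] 0.002
[[-0.973  0.231 -0.   ]
 [ 0.231  0.973 -0.001]
 [ 0.    -0.001 -1.   ]]
```

```bash
python3 -m pendant '[[[0,0,0],0.088],[[0,0,0],0.088],[[0,0,0],0.088],[[0,0,0],0.088],[[0,0,0],0.088],[[0,0,0],0.088],[[0,0,0],0.088],[[0,0,0],0.088],[[0,0,0],0.088],[[0,0,0],0.088]]' -1 40
python3 -m pendant '[[[0,0,0],0.088],[[0,0,0],0.088],[[-0.108,0.117,0],0],[[-0.108,0.117,0],0],[[-0.108,0.117,0],0],[[-0.108,0.117,0],0],[[-0.108,0.117,0],0],[[-0.108,0.117,0],0],[[-0.108,0.117,0],0],[[-0.108,0.117,0],0]]'
```

```text
time: 1.2
position: [0.1326, 0.5594, 0.2311]
tool_rot: [2.276, 2.165, -0.001]
wrist_force: [0.8, -0.7, 1.1]
width: 0.0
grasp_force: 0.0
time: 2.2
position: [0.2869, 0.2792, 0.2313]
tool_rot: [2.547, 1.839, 0.0]
wrist_force: [0.9, -1.0, -0.1]
width: 0.0005
grasp_force: 0.0
```

```bash
python3 -m pendant '[[[-0.108,0.117,0],0],[[-0.108,0.117,0],0],[[-0.108,0.117,0],0],[[-0.108,0.117,0],0],[[-0.108,0.117,0],0],[[-0.108,0.117,0],0],[[-0.108,0.117,0],0],[[-0.108,0.117,0],0],[[-0.108,0.117,0],0],[[-0.108,0.117,0],0]]'
python3 - <<'E'
from h import *
s=env.get_state();R=cv2.Rodrigues(s["tool_rot"])[0]
print((R.T@(np.array([.517,-.139,.145])-s["position"])/.25).round(3))
E
```

```text
time: 3.2
position: [0.4795, -0.0695, 0.2313]
tool_rot: [2.548, 1.838, 0.0]
wrist_force: [1.0, 0.7, 0.3]
width: -0.0001
grasp_force: 0.0
[-0.217  0.23   0.345]
```

```bash
python3 -m pendant '[[[-0.1,0.1,0],0],[[-0.1,0.1,0],0],[[-0.017,0.03,0],0],[[0,0,0.07],0],[[0,0,0.07],0],[[0,0,0.07],0],[[0,0,0.07],0],[[0,0,0.065],0],[[0,0,0],0],[[0,0,0],0]]'
python3 - <<'E'
from h import *
s=env.get_state();print(s["position"],s["wrist_force"])
f=env.grab_frame("scene");a=f["img"][90:210,160:320];f2=env.grab_frame("wrist")
a=cv2.resize(a,(533,400));b=f2["img"];cv2.imwrite("pics/c.png",cv2.resize(np.hstack([a,b]),(800,273)))
E
```

```text
time: 4.2
position: [0.5166, -0.1371, 0.1455]
tool_rot: [-2.547, -1.838, 0.0]
wrist_force: [-0.4, -0.2, 0.7]
width: 0.0001
grasp_force: 0.0
[ 0.51655921 -0.13711357  0.14552558] [-0.3747904  -0.18989058  0.66531397]
```

View pics/c.png

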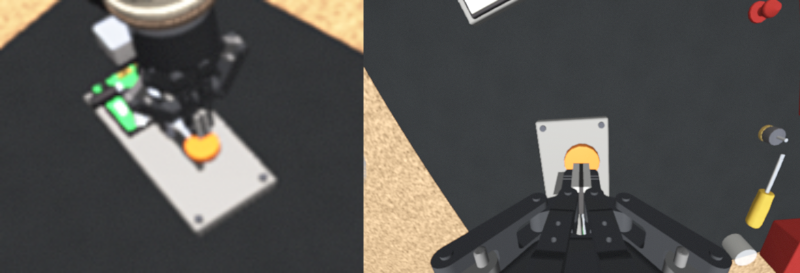

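```bash
python3 -m pendant '[[[0,0,0.03],0],[[0,0,0.03],0],[[0,0,0.02],0],[[0,0,0.01],0],[[0,0,0.01],0],[[0,0,0.01],0],[[0,0,0.01],0],[[0,0,0.01],0],[[0,0,0.01],0],[[0,0,0.01],0]]'
python3 - <<'E'
from h import *
f=env.grab_frame("scene");cv2.imwrite("pics/d.png",cv2.resize(f["img"][80:210,160:320],(640,520)))
E
```

```text
time: 5.3
position: [0.5168, -0.1372, 0.1076]
tool_rot: [2.547, 1.838, 0.001]
wrist_force: [0.8, 5.7, 4.1]
width: -0.0003
grasp_force: 2.8
```

View pics/d.png

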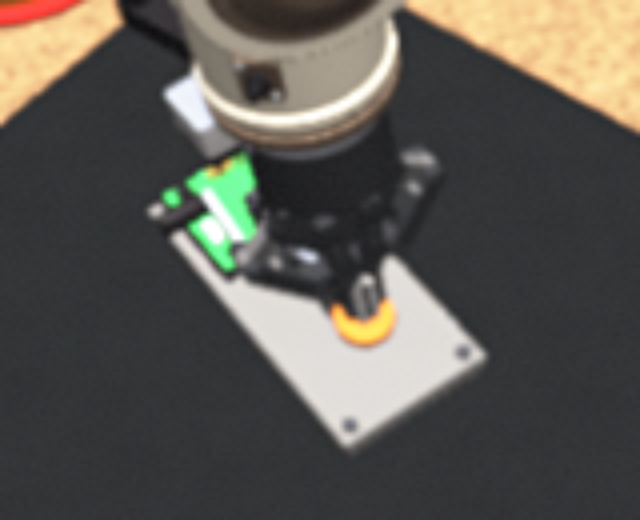

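The fingers press on the button at about (365,315), and the steel head is at about (190,105) in the crop. I'll hold here and track the head.

```bash
for i in 1 2 3; do python3 -m pendant '[[[0,0,0],0],[[0,0,0],0],[[0,0,0],0],[[0,0,0],0],[[0,0,0],0],[[0,0,0],0],[[0,0,0],0],[[0,0,0],0],[[0,0,0],0],[[0,0,0],0]]' | grep -E "time|pos|wrist_f"; done
python3 - <<'E'
from h import *
f=env.grab_frame("scene");a=cv2.resize(f["img"][80:180,170:270],(400,400))
g=env.grab_frame("top")["img"];b=cv2.resize(g[170:270,410:510],(400,400));cv2.imwrite("pics/e.png",np.hstack([a,b]))
E
```

```text
time: 6.35
position: [0.5166, -0.1373, 0.1077]
wrist_force: [2.1, 5.0, 4.5]
time: 7.35
position: [0.5167, -0.1374, 0.1077]
wrist_force: [2.2, 4.2, 4.5]
time: 8.35
position: [0.5166, -0.1373, 0.1077]
wrist_force: [2.5, 5.2, 3.9]
```

View pics/e.png

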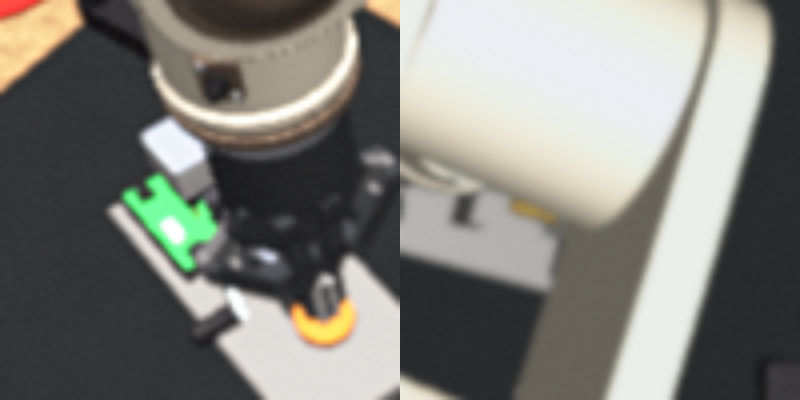

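The head has sunk from about (190,105) towards the board, and the crank handle has swung to (215,320) in the left crop. I'll keep holding.

```bash
cat > snap.py <<'E'
from h import *
import sys
f=env.grab_frame("scene")["img"][80:180,170:270];cv2.imwrite(f"pics/s{sys.argv[1]}.png",f)
E
for i in 1 2 3 4 5; do python3 -m pendant '[[[0,0,0],0],[[0,0,0],0],[[0,0,0],0],[[0,0,0],0],[[0,0,0],0],[[0,0,0],0],[[0,0,0],0],[[0,0,0],0],[[0,0,0],0],[[0,0,0],0]]' | grep -E "time|wrist_f"; python3 snap.py $i; done
python3 - <<'E'
from h import *
I=[cv2.imread(f"pics/s{i}.png") for i in range(1,6)]
print([cv2.absdiff(I[i],I[i+1]).mean().round(2) for i in range(4)])
cv2.imwrite("pics/f.png",np.hstack([cv2.resize(I[k],(400,400)) for k in(0,4)]))
E
```

```text
time: 9.45
wrist_force: [1.3, 4.6, 4.1]
time: 10.5
wrist_force: [1.8, 4.5, 4.4]
time: 11.55
wrist_force: [2.2, 3.9, 5.0]
time: 12.6
wrist_force: [2.5, 4.0, 5.0]
time: 13.65
wrist_force: [1.4, 5.1, 4.8]
[np.float64(1.49), np.float64(1.2), np.float64(1.2), np.float64(1.21)]
```

View pics/f.png

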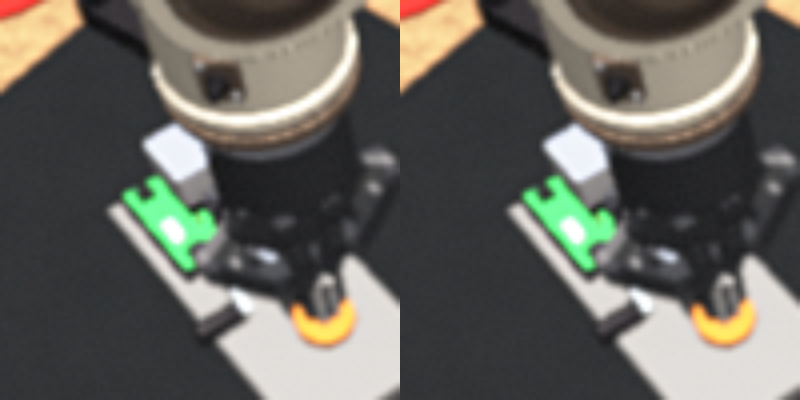

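The picture has been still since about 9.5 s, with the crank parked at (620,325). I'll release and look without the arm in the way.

```bash
python3 -m pendant '[[[0,0,-0.02],0],[[0,0,-0.02],0],[[0,0,-0.03],0],[[0,0,-0.05],0],[[0,0,-0.12],0],[[0,0,-0.15],0],[[0.15,0,-0.1],0],[[0.15,0,0],0],[[0.15,0,0],0],[[0.15,0,0],0]]'
python3 -m pendant '[[[0.15,0,0],0],[[0.15,0,0],0],[[0.15,0,0],0],[[0.15,0,0],0],[[0,0,0],0],[[0,0,0],0],[[0,0,0],0],[[0,0,0],0],[[0,0,0],0],[[0,0,0],0]]'
python3 - <<'E'
from h import *
f=env.grab_frame("scene");a=f["img"][80:180,170:270]
g=env.grab_frame("top");b=g["img"][170:270,400:500]
cv2.imwrite("pics/g.png",np.hstack([cv2.resize(k,(400,400),interpolation=cv2.INTER_CUBIC) for k in(a,b)]))
for q,(x,y) in((f,(248,153)),(g,(407,199))):
    for bb in blobs(q["img"],(12,150,120),(30,255,255)):
        if np.hypot(*(bb[2]-(x,y)))<14: print(bb)
E
```

```text
time: 14.7
position: [0.564, 0.0063, 0.2312]
tool_rot: [2.547, 1.837, 0.001]
wrist_force: [0.5, -0.2, 0.0]
width: 0.0001
grasp_force: 0.0
time: 15.7
position: [0.6111, 0.1468, 0.2303]
tool_rot: [2.548, 1.837, 0.0]
wrist_force: [0.3, -0.3, -0.1]
width: 0.0001
grasp_force: 0.0
(np.int32(154), [241, 147, 15, 14], array([248.33116883, 153.44805195]))
(np.int32(161), [400, 193, 15, 14], array([407.11180124, 199.35403727]))
```

View pics/g.png

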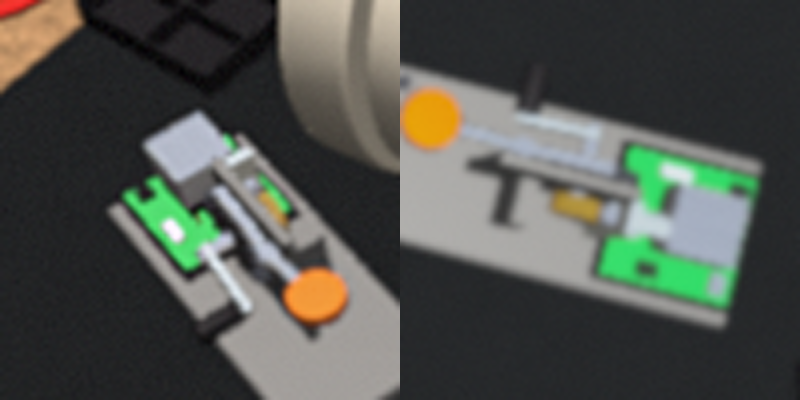

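The button is back up at its starting pixels. The head top is at about (217.5,116) in scene and (477.5,227) in top. I'll triangulate its height before and after.

```bash
python3 - <<'E'
from h import *
f=env.grab_frame("scene");g=env.grab_frame("top")
for s,t in(((212,104),(486,227)),((217.5,116.3),(477.5,227))):
    (a,u),(b,v)=ray(f,s),ray(g,t);k=np.linalg.lstsq(np.c_[u,-v],b-a,rcond=None)[0]
    print(((a+k[0]*u+b+k[1]*v)/2).round(4),np.linalg.norm(a+k[0]*u-b-k[1]*v).round(4))
o=cv2.imread("pics/scene1.png");t=cv2.imread("pics/top1.png")
for p,q,(x,y) in((o,f["img"],(320,170)),(t,g["img"],(215,185))):
    print("tile jig diff",cv2.absdiff(p,q)[y:y+70,x:x+110].mean())
cv2.imwrite("pics/h.png",np.hstack([cv2.resize(k[165:275,310:440],(390,330)) for k in(o,f["img"])]))
E
```

```text
[ 0.4531 -0.3235  0.1164] 0.0006
[ 0.4531 -0.3182  0.0738] 0.0014
tile jig diff 51.748051948051945
tile jig diff 60.09497835497835
```

View pics/h.png

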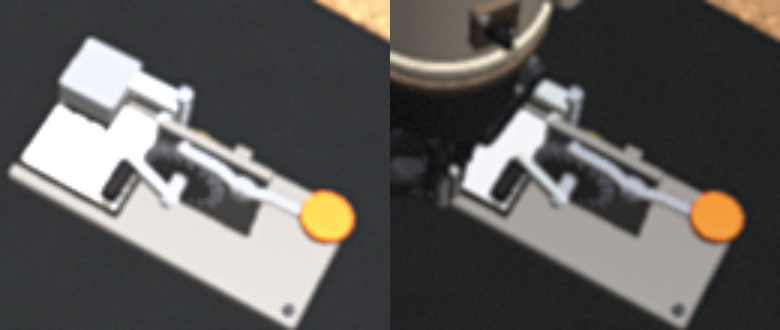

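The tile jig is unchanged. The measured drop is about 43 mm from hand-read pixels, so I'll refine it by segmenting the head's top face before and after.

```bash
python3 - <<'E'
from h import *
f=env.grab_frame("scene");g=env.grab_frame("top")
o=cv2.imread("pics/scene1.png");t=cv2.imread("pics/top1.png")
def face(img,p,name):
    h=cv2.GaussianBlur(img,(3,3),0);m=np.zeros((402,642),np.uint8)
    cv2.floodFill(h,m,p,0,(9,9,9),(9,9,9),4|cv2.FLOODFILL_MASK_ONLY|cv2.FLOODFILL_FIXED_RANGE|(255<<8))
    c=max(cv2.findContours(m[1:-1,1:-1],cv2.RETR_EXTERNAL,2)[0],key=cv2.contourArea)
    r=cv2.minAreaRect(c);print(name,cv2.contourArea(c),np.round(r[0]+r[1],1));return r[0]
P=[(face(o,(211,102),"s0"),face(t,(487,226),"t0")),(face(f["img"],(217,116),"s1"),face(g["img"],(478,227),"t1"))]
for s,q in P:
    (a,u),(b,v)=ray(f,s),ray(g,q);k=np.linalg.lstsq(np.c_[u,-v],b-a,rcond=None)[0]
    print(((a+k[0]*u+b+k[1]*v)/2).round(4),np.linalg.norm(a+k[0]*u-b-k[1]*v).round(4))
I=[cv2.resize(k[y:y+50,x:x+50],(400,400),interpolation=cv2.INTER_NEAREST) for k,x,y in((o,190,85),(f["img"],190,95))]
cv2.imwrite("pics/i.png",np.hstack(I))
E
```

```text
s0 148.0 [212.6 103.2  14.2  14.7]
t0 240.5 [481.6 225.   21.1  16.2]
s1 123.5 [216.7 116.4  10.3  15.2]
t1 199.0 [475.5 225.6  16.7  15. ]
[ 0.4585 -0.3086  0.1324] 0.0024
[ 0.4575 -0.3121  0.081 ] 0.002
```

View pics/i.png

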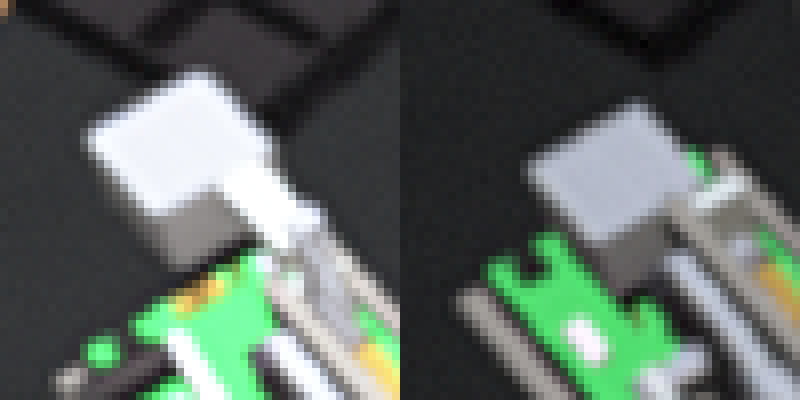

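```bash
python3 - <<'E'
from h import *
from scipy.optimize import least_squares
f=env.grab_frame("scene")
pr=lambda X:cv2.projectPoints(np.array([X]),np.array(f["rvec"]),np.array(f["tvec"]),np.array(f["intrinsics"]),np.array(f["dist_coeffs"]))[0].ravel()
for a,b in(((200.6,102.5),(206.2,116.2)),((214.4,94),(219,107.9)),((210,111.8),(215.2,125.2))):
  for z0 in(.125,.132):
    X=onz(f,a,z0);r=least_squares(lambda d:pr(X-[0,0,d[0]])-b,[.04],x_scale=.01);print(z0,r.x.round(4),np.abs(r.fun).max().round(2))
E
```

```text
0.125 [0.0515] 0.44
0.132 [0.051] 0.44
0.125 [0.0511] 0.12
0.132 [0.0506] 0.12
0.125 [0.0507] 0.4
0.132 [0.0502] 0.4
```

Three corners of the head's top face each give a drop of 50 to 51.5 mm, so the head is all the way down.

```bash
python3 -c "
from rig import env
print(env.hand_in())"
```

```text
the job is handed in; nothing more can be done
None
```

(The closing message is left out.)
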